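# Knock three chocolate eggs loose, light to dark

## Task

Loosen the three chocolate eggs in their knock-out stands, working from light to dark so nothing smears: with the fingertips lightly push down the white cap (white egg), then the orange cap (milk egg), then the black cap (dark egg), each to about half-way down its travel and never hard to the stop, which would crack the egg. The pins stay where they are left. Only push: do not take a cap between the fingers or lift or shift a stand, leave the jar, hen, brush and bowl alone, and finish clear of everything.

Things in the scene. Friction and masses are not known exactly. Their poses are not given: they have to be found in the camera images.
- mould_white: Loose knock-out stand, about 0.8 kg, holding a white (cream-coloured) egg under a clear mould: aluminium base plate 100 x 90 x 8 mm (x, y), two side posts and a red cross bar along y whose top is 70 mm above the table, a steel collar on it up to 76 mm. Origin: centre of the underside of the base, on the table; z up; the knock-out pin stands on the z axis.
- cap_white (a point): Centre of the flat top of the round white cap (30 mm across, 12 mm thick) on the pin of the white egg's stand; 112 mm above the table with the pin fully up. It sinks with the pin.
- pin_white (a joint): How far the pin with the white cap has been pushed straight down (m): 0 fully up, hard stop at 0.022, half-way 0.011; starts 0 to 0.003. About 2.5 N moves it (a stiff sliding fit, no spring); it stays where it is left. Pushed beyond 0.018 it cracks the egg.
- mould_milk: Loose knock-out stand, about 0.8 kg, holding a milk-chocolate (mid brown) egg under a clear mould: aluminium base plate 100 x 90 x 8 mm (x, y), two side posts and a red cross bar along y whose top is 70 mm above the table, a steel collar on it up to 76 mm. Origin: centre of the underside of the base, on the table; z up; the knock-out pin stands on the z axis.
- cap_milk (a point): Centre of the flat top of the round orange cap (30 mm across, 12 mm thick) on the pin of the milk egg's stand; 112 mm above the table with the pin fully up. It sinks with the pin.
- pin_milk (a joint): How far the pin with the orange cap has been pushed straight down (m): 0 fully up, hard stop at 0.022, half-way 0.011; starts 0 to 0.003. About 2.5 N moves it (a stiff sliding fit, no spring); it stays where it is left. Pushed beyond 0.018 it cracks the egg.
- mould_dark: Loose knock-out stand, about 0.8 kg, holding a dark-chocolate (almost black) egg under a clear mould: aluminium base plate 100 x 90 x 8 mm (x, y), two side posts and a red cross bar along y whose top is 70 mm above the table, a steel collar on it up to 76 mm. Origin: centre of the underside of the base, on the table; z up; the knock-out pin stands on the z axis.
- cap_dark (a point): Centre of the flat top of the round black cap (30 mm across, 12 mm thick) on the pin of the dark egg's stand; 112 mm above the table with the pin fully up. It sinks with the pin.
- pin_dark (a joint): How far the pin with the black cap has been pushed straight down (m): 0 fully up, hard stop at 0.022, half-way 0.011; starts 0 to 0.003. About 2.5 N moves it (a stiff sliding fit, no spring); it stays where it is left. Pushed beyond 0.018 it cracks the egg.
- jar: Bystander: loose jar with a white lid, 56 mm across, 85 mm high; origin at the centre of its underside.
- hen: Bystander: loose brown chocolate hen, about 52 mm across, 72 mm high; origin at the centre of its underside.
- brush: Bystander: loose brush lying on the table, wooden handle; origin at its underside near its middle, x along the brush towards the bristles.
- bowl: Bystander: loose steel bowl, 100 mm across, 45 mm high; origin at the centre of its underside.
Things that resemble listed ones, but are neither listed nor needed, are in the scene too. Leave any green look-alike of the mould_dark alone. What is shaped like the mould_milk but pink or purple is not meant.

How it is judged:
On the way, in this order (a step that is already met when the one before it is completed fails the run):
1. the white egg's pin is pushed about half-way (7 to 18 mm) (value of joint pin_white between 0.007 and 0.018 m), for 0.2 s.
2. the milk egg's pin is pushed about half-way (7 to 18 mm) (value of joint pin_milk between 0.007 and 0.018 m), for 0.2 s.
3. the dark egg's pin is pushed about half-way (7 to 18 mm) (value of joint pin_dark between 0.007 and 0.018 m), for 0.2 s.
At the end, for the whole second after the job is handed in: All three pins stand pushed down between 7 and 18 mm, the stands upright and at rest within 20 mm of where they began, the bystanders within 25 mm of theirs (all of step 1 and all of step 2 and all of step 3 and distance of each of mould_white, mould_milk, mould_dark from where it was at the start of the episode below 0.02 m and angle between each of mould_white, mould_milk, mould_dark's own z axis and vertical below 0.05 rad and linear speed of each of mould_white, mould_milk, mould_dark below 0.02 m/s and distance of each of jar, hen, brush, bowl from where it was at the start of the episode below 0.025 m); the robot touches nothing.
It fails at once if a pin is pushed (beyond 5 mm) before the one that comes before it is done (7 mm) ((value of joint pin_milk above 0.005 m and value of joint pin_white below 0.007 m) or (value of joint pin_dark above 0.005 m and value of joint pin_milk below 0.007 m)).
It fails at once if a pin is driven beyond 18 mm, or a stand or its pin is pressed harder than 20 N: the egg cracks (value of joint any of pin_white, pin_milk, pin_dark above 0.018 m or contact force between any of the fingers, the arm and mould_white above 20 N or contact force between any of the fingers, the arm and mould_milk above 20 N or contact force between any of the fingers, the arm and mould_dark above 20 N).
It fails at once if a cap is taken between the fingers (distance between the grasp point and cap_white below 0.012 m or distance between the grasp point and cap_milk below 0.012 m or distance between the grasp point and cap_dark below 0.012 m).
It fails at once if a stand is lifted, tipped or shoved more than 20 mm (distance of any of mould_white, mould_milk, mould_dark from where it was at the start of the episode above 0.02 m or height (world z) of any of mould_white, mould_milk, mould_dark above 0.008 m or angle between any of mould_white, mould_milk, mould_dark's own z axis and vertical above 0.15 rad).
It fails at once if the jar, hen, brush or bowl is moved more than 25 mm (distance of any of jar, hen, brush, bowl from where it was at the start of the episode above 0.025 m).
It also fails if it takes over 38 s, if anything falls off the work surface, if the arm or the gripper's body presses on something with over 40 N, if the wrist force passes 120 N, or if a joint passes its speed limit or range.

## Robot

A 6-joint arm with a two-finger parallel gripper is mounted at the origin on the work surface. World frame = base frame: x ahead of the robot, y to its left, z up, the work surface at z = 0. Lengths are in m, angles in rad, forces in N, time in s.
With the tool pointing down it reaches from about 0.325 to 0.775 m from the base axis. Payload 9.3 kg.
Tool frame: the origin (TCP) lies midway between the tips of the shut fingers; the grasp point (between the pads) lies 19 mm behind it (ctrl.hold_point_z is the distance from the TCP to the grasp point, in m); z points along the fingers, y is the line along which they close (so a half turn about z gives the same grasp; the last joint's range is limited). The gripper opens to 85 mm and grips with 20 to 120 N. Pads are 22 mm wide; open, the fingers measure 114 mm over their backs; the gripper's body (76 mm by 85 mm) begins 54 mm behind the grasp point. The pads swing forward as they close: fully open they stand 13 mm farther back than shut.
Start: joints at [0.989, 0.259, 0.021, 1.334, 0, 1.418], TCP at [0.229, 0.5, 0.231] pointing down, gripper open.
Joint ranges: [-3.04, 3.04], [-0.91, 1.82], [-1.04, 1.36], [-1.92, 1.95], [-1.52, 1.45], [-3.14, 3.14]. Speed limits (rad/s): [2.22, 2.22, 2.79, 3.14, 3.14, 3.14].

## Interface

Orientations are given as a 3x3 rotation matrix whose columns are the frame's x, y, z axes.
In Python, from workcell import ctrl gives the robot as it stands. The module is installed in compiled form; this text tells all that it offers.
- The arm moves only by the tool jog_arm, never from a script. Its arguments are lists of equal length, an entry for each row: "translation": the shift along the tool's x, y, z in cm, a list of three; "rotation": the turn, a rotation vector about the tool's x, y, z in rad, a list of three. In form: {"translation": [[dx, dy, dz], ...], "rotation": [[wx, wy, wz], ...]}. A call has exactly 5 rows; each row is the pose to reach, as a shift and turn from the pose commanded when the call began, along the tool's axes at that moment; what a row does not reach only later rows make up. A row lasts 1/10 s, in which the tool goes at most 50 mm and 8.59 degrees, less where a joint would pass 70% of its speed; a pose out of reach is approached as far as the arm can. A call with a gripper value outside its range is refused whole. "fingers" is the opening, from -1 (shut) to 1 (fully open), so that 0 is half open, set as the call begins (left out, the last holds). The fingers move at their own pace and stop on an object; the grip force is fixed at half the most. Time passes only in rows, so rows that repeat a pose let the fingers close, or fill a call up. It gives the time, the measured TCP pose, the force, the opening and the grip force at its end, in the units of the state.
- ctrl.sense(): the state, without advancing time (a new reading comes with each control period).
- ctrl.grab_frame(name): name is "scene" or "top" or "wrist"; returns a dict with "img" (384x512x3 uint8, blue, green, red), "K" (3x3 intrinsics, pixels), "distortion" ([k1, k2, p1, p2, k3] as OpenCV has them; the pictures are not rectified), "rvec" (rotation vector, rad) and "tvec" (3), from world to camera coordinates, as OpenCV has them. Camera axes: x right, y down, z forward; pixel columns grow to the right and rows downward; lengths in m; the calibration is good to about 2 mm. A picture is of the moment at which its call begins. There is no depth.
- ctrl.sign_off(): hands the job in; it is judged then, once.
The state is a dict: "t": time; "q": joint angles; "joint_vel": joint speeds; "joint_torque": joint torques, N m; "tool_pos": TCP position; "tool_rot": TCP orientation; "force": force on the tool from outside, world axes, zero at the start; "torque": the same for the moment, N m; "grip_width": finger opening in m; "finger_force": force on a finger pad.
Only numpy, scipy, OpenCV 4.12 (cv2) and the standard library are available. Lean on these libraries where they do the work, as an engineer would, in place of code of your own. Each camera call takes 0.05 s, during which the arm holds its last target. There are 200 camera calls.

## Working session

There is one attempt and no reset: what is moved stays moved. The work goes in short steps, Python scripts to look and compute and a tool call to move; the robot and the scene stay as the last step left them, time stands still between calls to the robot, and variables do not carry over. Pictures are saved under pics/ and viewed, at most 10 in all, crops included, and the job is handed in when it is done.

Besides the shell and the picture viewer there is one more tool, called after "Request:" by a JSON object that holds its "api" and its "payload", one argument or row to a line. jog_arm: Moves the arm, as the interface text tells. Its arguments: {"type":"object","properties":{"translation":{"type":"array","items":{"type":"array","items":{"type":"number"}}},"rotation":{"type":"array","items":{"type":"array","items":{"type":"number"}}},"fingers":{"type":"number"}},"required":["translation","rotation"]}

```bash
mkdir -p pics; cat > h.py <<'E'
import numpy as np, cv2
from workcell import ctrl
def ray(f,uv):
    p=cv2.undistortPoints(np.array([[uv]],float),f["K"],np.array(f["distortion"],float))[0,0]
    R=cv2.Rodrigues(np.array(f["rvec"],float))[0]; t=np.array(f["tvec"],float).ravel()
    return -R.T@t, R.T@np.array([p[0],p[1],1])
def onz(f,uv,z):
    c,d=ray(f,uv); return c+d*(z-c[2])/d[2]
def proj(f,P):
    return cv2.projectPoints(np.array([P],float),np.array(f["rvec"],float),np.array(f["tvec"],float),f["K"],np.array(f["distortion"],float))[0].ravel()
E
python3 - <<'E'
from h import *
a=ctrl.grab_frame("top");b=ctrl.grab_frame("scene")
import pickle;pickle.dump((a,b),open("f0.pkl","wb"))
cv2.imwrite("pics/top0.png",cv2.resize(a["img"],(800,600)));cv2.imwrite("pics/sc0.png",cv2.resize(b["img"],(800,600)))
s=ctrl.sense();print(s["t"],s["tool_pos"],s["tool_rot"],s["force"],s["grip_width"])
E
```

```text
0.1 [0.22855189 0.49998125 0.23072543] [[-9.09450660e-01  4.15811332e-01 -6.58373841e-04]
 [ 4.15811816e-01  9.09450106e-01 -1.01895726e-03]
 [ 1.75064182e-04 -1.20045098e-03 -9.99999264e-01]] [ 0.37212045 -0.34241739 -0.1652963 ] 0.08562746263400584
```

View pics/top0.png

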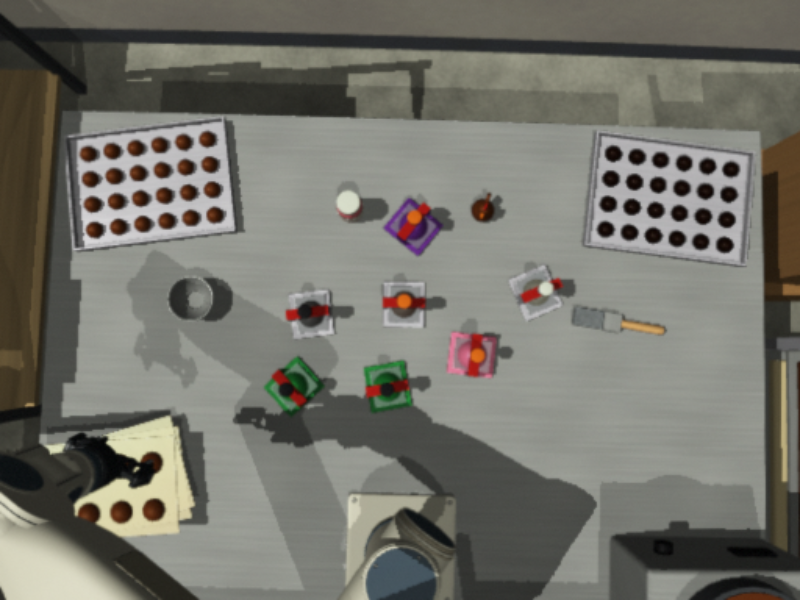

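View pics/sc0.png

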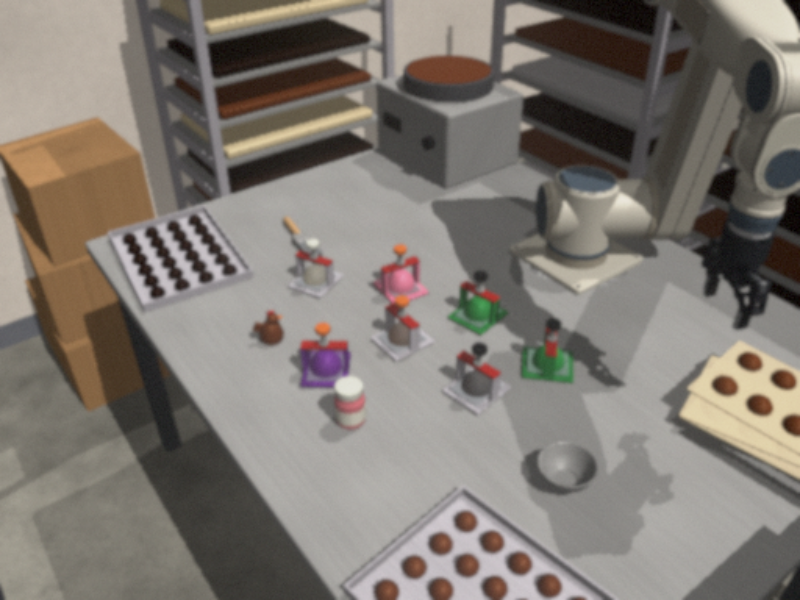

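Top view (800x600 pixels): the stands on plain aluminium bases have a white cap at (546,289), an orange one at (404,301) and a black one at (305,312). The look-alikes are green with black caps at (286,388) and (387,389), pink with an orange cap at (478,355), and purple with an orange cap at (414,217). The grey-base stands with the cream, brown and black eggs fit the description. In the scene view their caps are at (311,245), (402,304) and (479,350). I'll measure these three and confirm them in one crop.

```bash
python3 - <<'E'
from h import *
import pickle
a,b=pickle.load(open("f0.pkl","rb"))
g={"white":((546,289),(311,245)),"milk":((404,301),(402,304)),"dark":((305,312),(479,350))}
def seg(f,c,k):
    c=np.array(c)*.64; x,y=int(c[0])-11,int(c[1])-11
    w=cv2.cvtColor(f["img"][y:y+22,x:x+22],cv2.COLOR_BGR2HSV).astype(int);H,S,V=w[...,0],w[...,1],w[...,2]
    m={"white":(V>165)&(S<60),"milk":(H>5)&(H<20)&(S>180)&(V>150),"dark":(V<55)}[k].astype(np.uint8)
    n,l,st,ce=cv2.connectedComponentsWithStats(m)
    i=1+np.argmin([np.hypot(*(ce[j]-11))-st[j,4]*.1 for j in range(1,n)])
    return ce[i]+[x,y],st[i]
for k,(p,q) in g.items():
    u,s1=seg(a,p,k);v,s2=seg(b,q,k)
    c1,d1=ray(a,u);c2,d2=ray(b,v)
    t=np.linalg.lstsq(np.c_[d1,-d2],c2-c1,rcond=None)[0]
    print(k,u.round(1),s1[2:],v.round(1),s2[2:],"top@.107",onz(a,u,.107).round(4),"tri",(c1+d1*t[0]).round(4),(c2+d2*t[1]).round(4))
print("campos",ray(a,(256,192))[0], ray(b,(256,192))[0])
A=cv2.resize(a["img"][165:265,165:365],(800,400),interpolation=cv2.INTER_CUBIC)
cv2.imwrite("pics/crop.png",A)
E
```

```text
white [349.1 184. ] [ 9 11 66] [201.5 151.6] [ 20  20 213] top@.107 [ 0.5631 -0.2836  0.107 ] tri [ 0.5611 -0.2788  0.1275] [ 0.5557 -0.275   0.126 ]
milk [257.9 192.6] [ 9  8 62] [257.6 192.7] [4 3 7] top@.107 [0.5272 0.0079 0.107 ] tri [0.5273 0.0079 0.1057] [0.5252 0.0095 0.1056]
dark [196.  197.9] [13 12 91] [306.3 223.4] [ 7  6 31] top@.107 [0.5045 0.2047 0.107 ] tri [0.5046 0.2051 0.1042] [0.4999 0.2092 0.1046]
campos [0.43370434 0.01856787 1.3965552 ] [1.20639255 0.94501518 0.97018784]
```

View pics/crop.png

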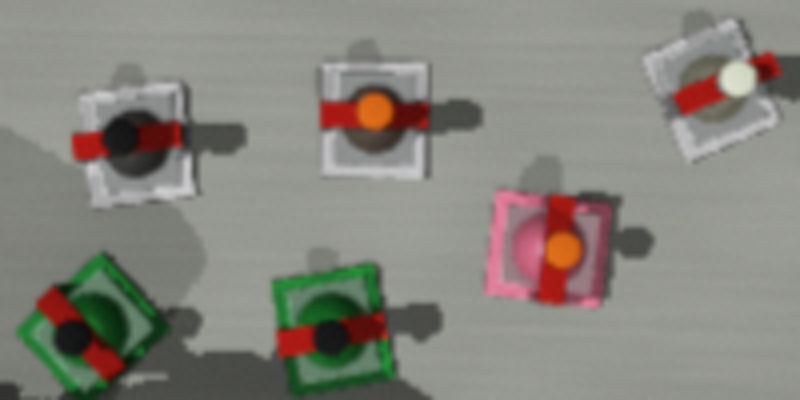

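The crop confirms it: the grey-base stands are dark (122,136), milk (375,111) and white (737,78), and the look-alikes have pink or green bases. The cap tops come out near white (0.562,-0.283), milk (0.527,0.007) and dark (0.502,0.206). I'll shut the fingers and travel at height.

Request:
{"api": "jog_arm", "payload": {
  "translation": [
    [-3.3, -3, 0],
    [-6.6, -6, 0],
    [-9.9, -9, 0],
    [-13.2, -12, 0],
    [-16.5, -15, 0]
  ],
  "rotation": [
    [0, 0, 0],
    [0, 0, 0],
    [0, 0, 0],
    [0, 0, 0],
    [0, 0, 0]
  ],
  "fingers": -1
}}

```text
t: 0.6
tool_pos: [0.3165, 0.2936, 0.2311]
tool_rot: [[-0.91, 0.415, -0.0], [0.415, 0.91, -0.0], [0.0, -0.0, -1.0]]
force: [1.0, -0.8, -1.3]
grip_width: 0.0121
finger_force: 0.0
```

Request:
{"api": "jog_arm", "payload": {
  "translation": [
    [-3.3, -3, 0],
    [-6.6, -6, 0],
    [-9.9, -9, 0],
    [-13.2, -12, 0],
    [-16.5, -15, 0]
  ],
  "rotation": [
    [0, 0, 0],
    [0, 0, 0],
    [0, 0, 0],
    [0, 0, 0],
    [0, 0, 0]
  ]
}}

```text
t: 1.1
tool_pos: [0.4042, 0.0884, 0.2312]
tool_rot: [[-0.909, 0.416, 0.0], [0.416, 0.909, 0.0], [0.0, 0.0, -1.0]]
force: [0.4, 1.2, 0.2]
grip_width: 0.0003
finger_force: 0.0
```

Request:
{"api": "jog_arm", "payload": {
  "translation": [
    [-3.3, -3, 0],
    [-6.6, -6, 0],
    [-9.9, -9, 0],
    [-13.2, -12, 0],
    [-16.5, -15, 0]
  ],
  "rotation": [
    [0, 0, 0],
    [0, 0, 0],
    [0, 0, 0],
    [0, 0, 0],
    [0, 0, 0]
  ]
}}

```text
t: 1.6
tool_pos: [0.492, -0.1168, 0.2311]
tool_rot: [[-0.909, 0.416, -0.0], [0.416, 0.909, 0.0], [0.0, 0.0, -1.0]]
force: [0.6, 0.6, 0.2]
grip_width: 0.0002
finger_force: 0.0
```

```bash
cat >> h.py <<'E'
def go(T):
    s=ctrl.sense(); R=np.array(s["tool_rot"]); p=np.array(s["tool_pos"])
    print("t",s["t"],"tcp",p.round(4),"tool cm",(R.T@(np.array(T)-p)*100).round(2),"F",np.round(s["force"],2),"w",round(s["grip_width"],4),"tilt",R[:,2].round(4),"q",np.round(s["q"],2))
E
python3 -c "
from h import *
go([.562,-.283,.16])"
```

```text
t 1.6 tcp [ 0.492  -0.1168  0.2311] tool cm [-13.28 -12.2    7.1 ] F [0.62 0.57 0.17] w 0.0002 tilt [-3.e-04  2.e-04 -1.e+00] q [-0.4   0.18 -0.08  1.31  0.    0.03]
```

Request:
{"api": "jog_arm", "payload": {
  "translation": [
    [-3.3, -3, 1.2],
    [-6.6, -6, 3],
    [-9.9, -9, 5],
    [-13.3, -12.2, 7.1],
    [-13.3, -12.2, 7.1]
  ],
  "rotation": [
    [0, 0, 0],
    [0, 0, 0],
    [0, 0, 0],
    [0, 0, 0],
    [0, 0, 0]
  ]
}}

```text
t: 2.1
tool_pos: [0.562, -0.2852, 0.1554]
tool_rot: [[-0.908, 0.419, -0.005], [0.419, 0.908, 0.002], [0.005, 0.0, -1.0]]
force: [-0.1, 0.7, -0.2]
grip_width: -0.0
finger_force: 0.0
```

```bash
python3 - <<'E'
from h import *
go([.562,-.283,.115])
b=ctrl.grab_frame("scene");w=ctrl.grab_frame("wrist")
A=cv2.resize(b["img"][80:240,120:334],(400,300),interpolation=cv2.INTER_CUBIC)
W=w["img"].copy()
for P in([.562,-.283,.112],ctrl.sense()["tool_pos"]):
    print(proj(w,P),proj(b,P)); 
cv2.imwrite("pics/w1.png",np.hstack([A,cv2.resize(W,(400,300))]))
E
```

```text
t 2.1 tcp [ 0.562  -0.2852  0.1554] tool cm [0.07 0.2  4.04] F [-0.07  0.72 -0.22] w -0.0 tilt [-0.0046  0.0022 -1.    ] q [-0.6   0.43  0.08  1.23 -0.   -0.17]
[257.162421  216.5832226] [199.07770796 154.68621806]
[259.32947069 250.63007334] [198.28171819 143.23267049]
```

View pics/w1.png

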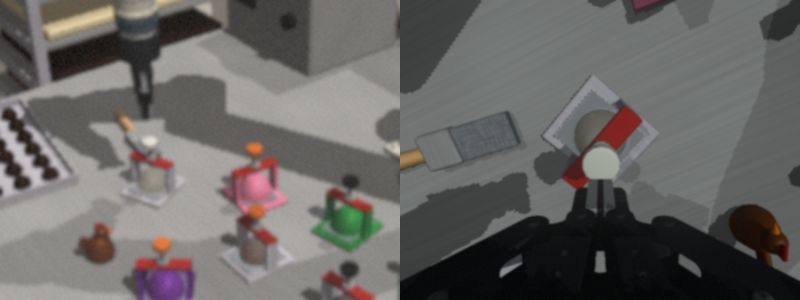

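The wrist view shows the white cap at about (200,165) in its half, so near native pixel (256,211), right ahead of the fingertips. I'll measure it from there.

```bash
cat >> h.py <<'E'
def wcap(mask_fn,guess,zs=.111):
    w=ctrl.grab_frame("wrist"); g=proj(w,guess)
    hsv=cv2.cvtColor(w["img"],cv2.COLOR_BGR2HSV).astype(int)
    m=mask_fn(hsv[...,0],hsv[...,1],hsv[...,2]).astype(np.uint8)
    n,l,st,ce=cv2.connectedComponentsWithStats(m)
    ok=[j for j in range(1,n) if st[j,4]>200]
    i=min(ok,key=lambda j:np.hypot(*(ce[j]-g)))
    ctr=cv2.findContours((l==i).astype(np.uint8),0,1)[0][0]
    (c,r)=cv2.minEnclosingCircle(ctr)
    P=onz(w,c,zs);d=np.linalg.norm(P-ray(w,c)[0])
    print("st",st[i],"ce",ce[i].round(1),"guess",g.round(1),"circ",np.round(c,1),round(r,1),"expected r",round(w["K"][0,0]*.015/d,1),"P",P.round(4))
E
python3 - <<'E'
from h import *
wcap(lambda H,S,V:(V>150)&(S<60),[.562,-.283,.112])
go([.562,-.283,.115])
E
```

```text
st [ 234  189   45   39 1430] ce [255.6 209.2] guess [255.1 216.5] circ [255.7 210.4] 22.4 expected r 25.3 P [ 0.559  -0.2812  0.111 ]
t 2.25 tcp [ 0.5616 -0.281   0.1597] tool cm [-0.13 -0.17  4.47] F [0.11 0.67 0.32] w -0.0002 tilt [-0.0013  0.0011 -1.    ] q [-0.6   0.42  0.08  1.23  0.   -0.17]
```

Request:
{"api": "jog_arm", "payload": {
  "translation": [
    [0.1, 0, 1.2],
    [0.1, 0, 2.4],
    [0.1, 0, 3.4],
    [0.1, 0, 4.1],
    [0.1, 0, 4.1]
  ],
  "rotation": [
    [0, 0, 0],
    [0, 0, 0],
    [0, 0, 0],
    [0, 0, 0],
    [0, 0, 0]
  ]
}}

```text
t: 2.75
tool_pos: [0.5606, -0.28, 0.1181]
tool_rot: [[-0.91, 0.415, -0.002], [0.415, 0.91, 0.001], [0.002, 0.0, -1.0]]
force: [-0.2, 0.2, 0.0]
grip_width: 0.0001
finger_force: 0.0
```

Request:
{"api": "jog_arm", "payload": {
  "translation": [
    [0, 0, 0.2],
    [0, 0, 0.4],
    [0, 0, 0.6],
    [0, 0, 0.8],
    [0, 0, 0.9]
  ],
  "rotation": [
    [0, 0, 0],
    [0, 0, 0],
    [0, 0, 0],
    [0, 0, 0],
    [0, 0, 0]
  ]
}}

```text
t: 3.25
tool_pos: [0.5611, -0.2807, 0.1102]
tool_rot: [[-0.909, 0.416, -0.0], [0.416, 0.909, 0.0], [0.0, 0.0, -1.0]]
force: [-1.1, 0.4, 2.6]
grip_width: 0.0001
finger_force: 1.1
```

Contact, 2.6 N. I'll keep going slowly.

Request:
{"api": "jog_arm", "payload": {
  "translation": [
    [0, 0, 0.2],
    [0, 0, 0.4],
    [0, 0, 0.6],
    [0, 0, 0.8],
    [0, 0, 0.8]
  ],
  "rotation": [
    [0, 0, 0],
    [0, 0, 0],
    [0, 0, 0],
    [0, 0, 0],
    [0, 0, 0]
  ]
}}

```text
t: 3.75
tool_pos: [0.5611, -0.2807, 0.1019]
tool_rot: [[-0.909, 0.416, -0.0], [0.416, 0.909, 0.0], [0.0, 0.0, -1.0]]
force: [-0.5, -1.4, -0.2]
grip_width: -0.0002
finger_force: 0.0
```

```bash
python3 - <<'E'
from h import *
go([.561,-.281,.101])
b=ctrl.grab_frame("scene")
cv2.imwrite("pics/w2.png",cv2.resize(b["img"][120:210,150:270],(800,600),interpolation=cv2.INTER_CUBIC))
E
```

```text
t 3.75 tcp [ 0.5611 -0.2807  0.1019] tool cm [-0.   -0.03  0.09] F [-0.46 -1.35 -0.24] w -0.0002 tilt [-2.e-04  1.e-04 -1.e+00] q [-0.6   0.45 -0.02  1.1  -0.   -0.17]
```

View pics/w2.png

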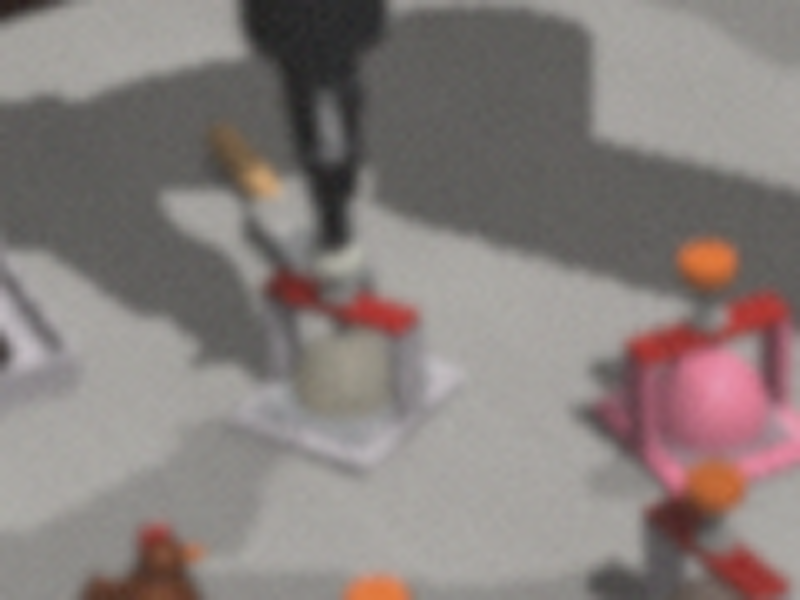

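The white cap under the fingertips (335,255) has sunk to about 10 mm, and its stand has not moved. I'll push 1.5 mm more for margin, then lift.

Request:
{"api": "jog_arm", "payload": {
  "translation": [
    [0, 0, 0.1],
    [0, 0, 0.15],
    [0, 0, 0.15],
    [0, 0, 0.15],
    [0, 0, 0.15]
  ],
  "rotation": [
    [0, 0, 0],
    [0, 0, 0],
    [0, 0, 0],
    [0, 0, 0],
    [0, 0, 0]
  ]
}}

```text
t: 4.3
tool_pos: [0.5611, -0.2807, 0.1007]
tool_rot: [[-0.909, 0.416, 0.0], [0.416, 0.909, -0.0], [-0.0, 0.0, -1.0]]
force: [0.8, 0.4, 1.6]
grip_width: 0.0
finger_force: 0.3
```

Request:
{"api": "jog_arm", "payload": {
  "translation": [
    [0, 0, -0.8],
    [0, 0, -2.2],
    [0, 0, -4],
    [0, 0, -5.5],
    [0, 0, -6]
  ],
  "rotation": [
    [0, 0, 0],
    [0, 0, 0],
    [0, 0, 0],
    [0, 0, 0],
    [0, 0, 0]
  ]
}}

```text
t: 4.8
tool_pos: [0.5617, -0.2811, 0.1629]
tool_rot: [[-0.909, 0.416, 0.002], [0.416, 0.909, -0.002], [-0.003, -0.0, -1.0]]
force: [0.2, -0.8, 1.1]
grip_width: -0.0
finger_force: 0.0
```

```bash
python3 - <<'E'
from h import *
wcap(lambda H,S,V:(V>150)&(S<60),[.561,-.281,.1],.1)
go([.527,.007,.16])
E
```

```text
st [ 234  183   42   40 1322] ce [254.6 202.4] guess [256.3 204.6] circ [254.5 202.5] 21.0 expected r 23.5 P [ 0.5592 -0.2814  0.1   ]
t 4.85 tcp [ 0.5616 -0.2811  0.1628] tool cm [15.13 24.76  0.23] F [ 0.12  0.17 -0.4 ] w 0.0004 tilt [ 0.0022 -0.0015 -1.    ] q [-0.6   0.41  0.08  1.23 -0.   -0.17]
```

White is done: the cap sits at z≈0.1007 and hasn't moved sideways. Next is milk.

Request:
{"api": "jog_arm", "payload": {
  "translation": [
    [2, 3.3, 0],
    [5, 8.2, 0],
    [7.6, 12.4, 0],
    [10, 16.4, 0],
    [12.4, 20.3, 0]
  ],
  "rotation": [
    [0, 0, 0],
    [0, 0, 0],
    [0, 0, 0],
    [0, 0, 0],
    [0, 0, 0]
  ]
}}

```text
t: 5.35
tool_pos: [0.5318, -0.0427, 0.1602]
tool_rot: [[-0.909, 0.416, -0.001], [0.416, 0.909, 0.0], [0.001, -0.0, -1.0]]
force: [0.9, 0.6, -0.5]
grip_width: 0.0
finger_force: 0.0
```

Request:
{"api": "jog_arm", "payload": {
  "translation": [
    [1.5, 2.4, 0],
    [2.5, 4.2, 0],
    [2.7, 4.4, 0],
    [2.7, 4.4, 0],
    [2.7, 4.4, 0]
  ],
  "rotation": [
    [0, 0, 0],
    [0, 0, 0],
    [0, 0, 0],
    [0, 0, 0],
    [0, 0, 0]
  ]
}}

```text
t: 5.85
tool_pos: [0.5266, 0.0059, 0.1605]
tool_rot: [[-0.909, 0.416, -0.0], [0.416, 0.909, -0.0], [0.0, -0.0, -1.0]]
force: [0.2, 1.1, 0.5]
grip_width: -0.0
finger_force: 0.0
```

```bash
python3 - <<'E'
from h import *
wcap(lambda H,S,V:(H>5)&(H<20)&(S>170)&(V>110),[.527,.007,.112])
go([.527,.007,.116])
E
```

```text
st [ 236  184   46   45 1664] ce [259.4 206.3] guess [258.5 213.6] circ [258.8 205.5] 24.3 expected r 25.1 P [0.5227 0.0091 0.111 ]
t 5.9 tcp [0.5266 0.0057 0.1605] tool cm [0.01 0.13 4.45] F [ 0.26 -0.57  0.58] w 0.0 tilt [-3.e-04 -2.e-04 -1.e+00] q [-0.15  0.25 -0.17  1.15 -0.    0.28]
```

Request:
{"api": "jog_arm", "payload": {
  "translation": [
    [0.2, 0.1, 1.2],
    [0.2, 0.1, 2.4],
    [0.2, 0.1, 3.5],
    [0.2, 0.1, 4.3],
    [0.2, 0.1, 4.4]
  ],
  "rotation": [
    [0, 0, 0],
    [0, 0, 0],
    [0, 0, 0],
    [0, 0, 0],
    [0, 0, 0]
  ]
}}

```text
t: 6.4
tool_pos: [0.5245, 0.0083, 0.1155]
tool_rot: [[-0.909, 0.416, -0.002], [0.416, 0.909, 0.0], [0.002, -0.001, -1.0]]
force: [0.4, -0.0, -0.4]
grip_width: 0.0002
finger_force: 0.0
```

Request:
{"api": "jog_arm", "payload": {
  "translation": [
    [0, 0, 0.2],
    [0, 0, 0.4],
    [0, 0, 0.6],
    [0, 0, 0.8],
    [0, 0, 0.9]
  ],
  "rotation": [
    [0, 0, 0],
    [0, 0, 0],
    [0, 0, 0],
    [0, 0, 0],
    [0, 0, 0]
  ]
}}

```text
t: 6.9
tool_pos: [0.5252, 0.0085, 0.1079]
tool_rot: [[-0.909, 0.416, 0.001], [0.416, 0.909, -0.0], [-0.0, 0.0, -1.0]]
force: [-0.0, 0.5, 3.1]
grip_width: 0.0002
finger_force: 1.2
```

Contact at 3.1 N. I'll go on to z = 0.1005.

Request:
{"api": "jog_arm", "payload": {
  "translation": [
    [0, 0, 0.2],
    [0, 0, 0.4],
    [0, 0, 0.6],
    [0, 0, 0.7],
    [0, 0, 0.7]
  ],
  "rotation": [
    [0, 0, 0],
    [0, 0, 0],
    [0, 0, 0],
    [0, 0, 0],
    [0, 0, 0]
  ]
}}

```text
t: 7.4
tool_pos: [0.525, 0.0084, 0.1006]
tool_rot: [[-0.909, 0.416, -0.0], [0.416, 0.909, 0.0], [0.0, -0.0, -1.0]]
force: [0.9, -0.2, -0.0]
grip_width: 0.0
finger_force: 0.1
```

Request:
{"api": "jog_arm", "payload": {
  "translation": [
    [0, 0, 0],
    [0, 0, 0],
    [0, 0, 0],
    [0, 0, -1.5],
    [0, 0, -3]
  ],
  "rotation": [
    [0, 0, 0],
    [0, 0, 0],
    [0, 0, 0],
    [0, 0, 0],
    [0, 0, 0]
  ]
}}

```text
t: 7.9
tool_pos: [0.5247, 0.0085, 0.1308]
tool_rot: [[-0.909, 0.416, -0.001], [0.416, 0.909, 0.0], [0.001, -0.0, -1.0]]
force: [0.8, -0.4, -0.4]
grip_width: 0.0001
finger_force: 0.0
```

Request:
{"api": "jog_arm", "payload": {
  "translation": [
    [0, 0, -1.5],
    [0, 0, -2.7],
    [0, 0, -3],
    [0, 0, -3],
    [0, 0, -3]
  ],
  "rotation": [
    [0, 0, 0],
    [0, 0, 0],
    [0, 0, 0],
    [0, 0, 0],
    [0, 0, 0]
  ]
}}

```text
t: 8.4
tool_pos: [0.5248, 0.0085, 0.1602]
tool_rot: [[-0.909, 0.416, -0.001], [0.416, 0.909, 0.0], [0.001, -0.0, -1.0]]
force: [-0.5, 0.3, -0.5]
grip_width: -0.0001
finger_force: 0.0
```

```bash
python3 - <<'E'
from h import *
wcap(lambda H,S,V:(H>5)&(H<20)&(S>170)&(V>110),[.525,.008,.1],.1005)
go([.502,.206,.16])
E
```

```text
st [ 235  184   44   45 1553] ce [256.9 206.1] guess [256.  207.9] circ [256.3 205. ] 23.3 expected r 23.9 P [0.5231 0.0091 0.1005]
t 8.45 tcp [0.5247 0.0085 0.16  ] tool cm [1.027e+01 1.702e+01 1.000e-02] F [-0.18  0.33 -0.77] w 0.0 tilt [-1.2e-03  2.0e-04 -1.0e+00] q [-0.14  0.25 -0.18  1.15 -0.    0.29]
```

Milk is done. Next is dark.

Request:
{"api": "jog_arm", "payload": {
  "translation": [
    [2, 3.4, 0],
    [4.4, 7.3, 0],
    [6.8, 11.3, 0],
    [9, 15, 0],
    [10.3, 17, 0]
  ],
  "rotation": [
    [0, 0, 0],
    [0, 0, 0],
    [0, 0, 0],
    [0, 0, 0],
    [0, 0, 0]
  ]
}}

```text
t: 8.95
tool_pos: [0.5011, 0.2086, 0.1601]
tool_rot: [[-0.91, 0.414, -0.001], [0.414, 0.91, 0.0], [0.001, -0.0, -1.0]]
force: [0.3, -0.3, -0.7]
grip_width: 0.0001
finger_force: 0.0
```

Request:
{"api": "jog_arm", "payload": {
  "translation": [
    [0, 0, 0],
    [0, 0, 0],
    [0, 0, 0],
    [0, 0, 0],
    [0, 0, 0]
  ],
  "rotation": [
    [0, 0, 0],
    [0, 0, 0],
    [0, 0, 0],
    [0, 0, 0],
    [0, 0, 0]
  ]
}}

```text
t: 9.45
tool_pos: [0.5023, 0.205, 0.1608]
tool_rot: [[-0.909, 0.417, 0.0], [0.417, 0.909, -0.0], [-0.0, -0.0, -1.0]]
force: [1.0, -0.3, -0.7]
grip_width: -0.0
finger_force: 0.0
```

```bash
python3 - <<'E'
from h import *
go([.502,.206,.116])
w=ctrl.grab_frame("wrist");print(proj(w,[.502,.206,.112]))
cv2.imwrite("pics/w3.png",cv2.resize(cv2.convertScaleAbs(w["img"][130:280,156:356],alpha=2,beta=20),(800,600),interpolation=cv2.INTER_CUBIC))
E
```

```text
t 9.45 tcp [0.5023 0.205  0.1608] tool cm [0.07 0.08 4.48] F [ 0.97 -0.33 -0.71] w -0.0 tilt [ 0.e+00 -1.e-04 -1.e+00] q [ 0.23  0.28 -0.14  1.16 -0.    0.66]
[257.92520517 212.34392875]
```

View pics/w3.png

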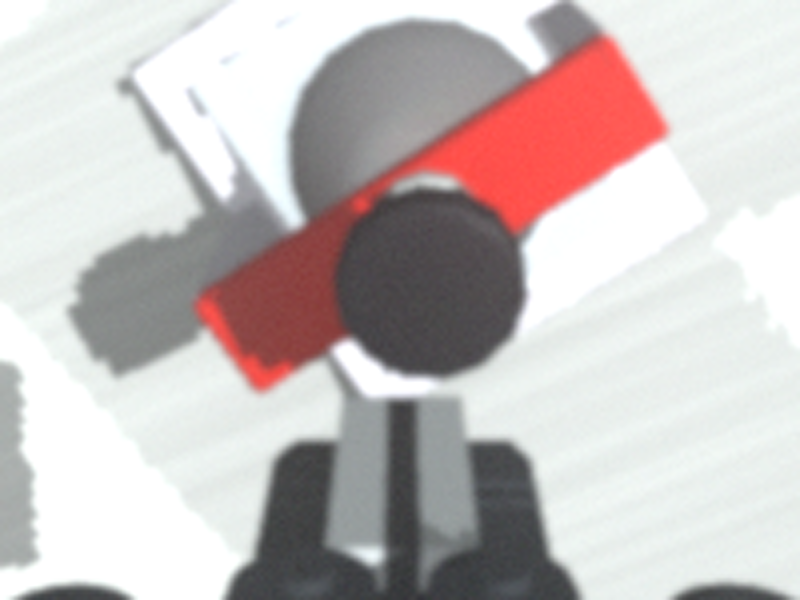

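The crop shows the dark cap centred at (432,285), native (264,201), in front of the fingertips on a grey base with a red bar. I'll cast that ray.

```bash
python3 - <<'E'
from h import *
w=ctrl.grab_frame("wrist");P=onz(w,(264,201.3),.111);print(P)
import pickle
a,_=pickle.load(open("f0.pkl","rb"));print(onz(a,(195.5,199),.111),onz(a,(196,197.9),.111))
go([P[0],P[1],.116])
E
```

```text
[0.49748696 0.21216573 0.111     ]
[0.5007281  0.20557089 0.111     ] [0.50427323 0.20411956 0.111     ]
t 9.55 tcp [0.5023 0.2052 0.1608] tool cm [0.72 0.43 4.48] F [-0.51 -0.72  0.1 ] w 0.0002 tilt [ 1.e-04 -0.e+00 -1.e+00] q [ 0.23  0.28 -0.14  1.16 -0.    0.66]
```

Request:
{"api": "jog_arm", "payload": {
  "translation": [
    [0.4, 0.25, 1.2],
    [0.4, 0.25, 2.4],
    [0.4, 0.25, 3.5],
    [0.4, 0.25, 4.3],
    [0.4, 0.25, 4.4]
  ],
  "rotation": [
    [0, 0, 0],
    [0, 0, 0],
    [0, 0, 0],
    [0, 0, 0],
    [0, 0, 0]
  ]
}}

```text
t: 10.05
tool_pos: [0.4988, 0.2097, 0.1152]
tool_rot: [[-0.91, 0.416, -0.002], [0.416, 0.91, -0.001], [0.002, -0.002, -1.0]]
force: [0.2, -0.3, -0.0]
grip_width: 0.0002
finger_force: 0.0
```

Request:
{"api": "jog_arm", "payload": {
  "translation": [
    [0, 0, 0.2],
    [0, 0, 0.4],
    [0, 0, 0.6],
    [0, 0, 0.8],
    [0, 0, 0.9]
  ],
  "rotation": [
    [0, 0, 0],
    [0, 0, 0],
    [0, 0, 0],
    [0, 0, 0],
    [0, 0, 0]
  ]
}}

```text
t: 10.55
tool_pos: [0.4997, 0.2099, 0.108]
tool_rot: [[-0.909, 0.416, 0.001], [0.416, 0.909, 0.0], [-0.0, 0.0, -1.0]]
force: [0.1, 0.2, 2.8]
grip_width: 0.0001
finger_force: 1.2
```

Request:
{"api": "jog_arm", "payload": {
  "translation": [
    [0, 0, 0.2],
    [0, 0, 0.4],
    [0, 0, 0.6],
    [0, 0, 0.7],
    [0, 0, 0.7]
  ],
  "rotation": [
    [0, 0, 0],
    [0, 0, 0],
    [0, 0, 0],
    [0, 0, 0],
    [0, 0, 0]
  ]
}}

```text
t: 11.05
tool_pos: [0.4994, 0.2098, 0.1006]
tool_rot: [[-0.909, 0.416, -0.0], [0.416, 0.909, -0.0], [0.0, -0.0, -1.0]]
force: [0.1, 0.4, 0.2]
grip_width: 0.0004
finger_force: 0.2
```

Request:
{"api": "jog_arm", "payload": {
  "translation": [
    [0, 0, 0],
    [0, 0, 0],
    [0, 0, 0],
    [0, 0, -1.5],
    [0, 0, -3]
  ],
  "rotation": [
    [0, 0, 0],
    [0, 0, 0],
    [0, 0, 0],
    [0, 0, 0],
    [0, 0, 0]
  ]
}}

```text
t: 11.55
tool_pos: [0.4991, 0.2097, 0.1308]
tool_rot: [[-0.909, 0.416, -0.001], [0.416, 0.909, -0.0], [0.001, -0.001, -1.0]]
force: [0.1, -0.6, -0.4]
grip_width: -0.0002
finger_force: 0.0
```

Request:
{"api": "jog_arm", "payload": {
  "translation": [
    [0, 0, -3],
    [0, 0, -6],
    [0, 0, -9],
    [0, 0, -11],
    [0, 0, -12]
  ],
  "rotation": [
    [0, 0, 0],
    [0, 0, 0],
    [0, 0, 0],
    [0, 0, 0],
    [0, 0, 0]
  ]
}}

```text
t: 12.05
tool_pos: [0.4999, 0.2099, 0.2527]
tool_rot: [[-0.909, 0.416, 0.002], [0.416, 0.909, 0.001], [-0.002, 0.002, -1.0]]
force: [0.1, -0.5, 0.1]
grip_width: 0.0004
finger_force: 0.0
```

Request:
{"api": "jog_arm", "payload": {
  "translation": [
    [2, 3, 0],
    [4, 6, 0],
    [6, 9, 0],
    [7, 10, 0],
    [7, 10, 0]
  ],
  "rotation": [
    [0, 0, 0],
    [0, 0, 0],
    [0, 0, 0],
    [0, 0, 0],
    [0, 0, 0]
  ]
}}

```text
t: 12.55
tool_pos: [0.4764, 0.3312, 0.2498]
tool_rot: [[-0.911, 0.413, -0.001], [0.413, 0.911, -0.001], [0.001, -0.001, -1.0]]
force: [0.2, -0.2, -0.2]
grip_width: 0.0001
finger_force: 0.0
```

```bash
python3 - <<'E'
from h import *
go([.5,.2,.2])
b=ctrl.grab_frame("scene")
cv2.imwrite("pics/end.png",cv2.resize(b["img"][130:270,150:350],(800,560),interpolation=cv2.INTER_CUBIC))
E
```

```text
t 12.55 tcp [0.4764 0.3312 0.2498] tool cm [ -7.57 -10.97   4.98] F [ 0.19 -0.22 -0.2 ] w 0.0001 tilt [-1.5e-03 -7.0e-04 -1.0e+00] q [0.46 0.31 0.14 1.4  0.   0.89]
```

View pics/end.png

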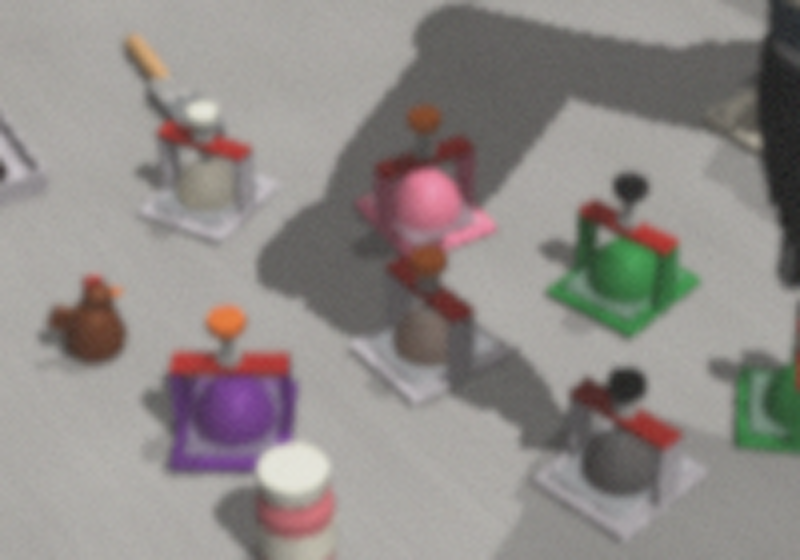

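The white (202,115), orange (427,262) and black (626,385) caps all sit lower than those on the look-alikes. The stands are upright and in place, and the arm is clear.

```bash
python3 -c "
from h import *
print(ctrl.sign_off())"
```

```text
the job is handed in; nothing more can be done
None
```

The white, milk and dark pins were pushed in that order, each to about 11 mm by fingertip height. The stands look unmoved, the arm finished clear, and the job is handed in; sign-off gave no verdict.

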